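Snap the alignment bar into its sprung cradle

TASK

Pick up the alignment bar and press it level into the sprung cradle until both end clips snap over its coned ends and it lies fully home in the cradle. Press gently and stop as soon as it snaps, so that the floating platform is not rammed onto its bottom stop; then let go, and leave the flask, the small wooden box and the mouse where they are.

Things in the scene. Friction and masses are not known exactly. Their poses are not given: they have to be found in the camera images.
- bar: Alignment bar, about 250 g, 120 mm long along its x; origin at its centre. Middle: black square grip block 48 (x) x 32 (y) x 32 mm (z); on either side an aluminium rod, 30 mm diameter, ending in a cone from 30 down to 6 mm diameter over the last 8 mm. Fits either way round. Starts lying on a flat of the block, origin 16 mm above the bench.
- cradle: Cradle fixed to the bench: grey base plate 170 (x) x 84 (y) x 12 mm, origin at the centre of its underside. Four coil springs carry an aluminium platform 160 x 66 x 6 mm, top 62 mm above the bench, with two V-rests and two upright end clips. The bar goes in from straight above. Contact forces of bar on cradle over 25 N, all contacts added up, are ramming (the Vs turn 10 N of push into 14).
- seat (a point): Where the bar's centre lies when fully home; x along the bar, z up; rides on the platform, 96 mm above the bench when it floats. The rods rest in V-rests at x +39 and -39 mm (10 mm thick, open 42 mm across, tops level with this point). Between them nothing stands: fingers have 18 mm free below the block, the platform being 34 mm below this point.
- platform (a joint): Sink of the floating platform, m: 0 floating at its upper stop, 0.037 at its hard bottom stop. 2.5 to 6 N (varies) before it sinks, then 0.4 N per mm. As it gives way under the push, the bar must be followed up to 25 mm below the floating seat height before it snaps; at the snap the platform jumps up 11 mm against the bar and the push drops by 4 N or more.
- nose_a (a point): Nose of one spring-steel end clip (seat x + side): 8 mm diameter roll, 24 mm wide, on a leaf hinged at its foot; point in the nose's middle, 57.5 mm along x and 8 mm above the seat at rest. The cones must spread the noses from 107 to 120 mm apart; the bar's first touch is with its axis about 21 mm above the seat. Past the tips the clips spring back over the cones and pull the bar home.
- nose_b (a point): Nose of the other spring-steel end clip (seat x - side): 8 mm diameter roll, 24 mm wide, on a leaf hinged at its foot; point in the nose's middle, 57.5 mm along x and 8 mm above the seat at rest. A lip flares outward above it, top 21 mm above the seat. Passing both clips takes roughly 9 to 16 N in all, varying with friction.
- flask: Clear bottle with red cap, 60 mm diameter, 130 mm high, origin at the centre of its underside. To be left alone.
- wood_box: Small round wooden box, 44 mm diameter, 18 mm high, origin at the centre of its underside. To be left alone.
- mouse: White computer mouse, 105 x 58 x 32 mm, origin at the centre of its underside. To be left alone.
There are look-alikes about, which are no part of the job. Several things look just like the bar: the one meant starts nearest to the robot's base.

How it is judged:
On the way, in this order (a step that is already met when the one before it is completed fails the run):
1. the bar is lifted off the bench in the gripper (height (world z) of bar above 0.045 m and contact force between the fingers and bar above 1 N), for 0.1 s.
2. the bar is snapped home between the clips (z of bar in the frame of seat between -0.003 and 0.0025 m and horizontal distance between bar and seat below 0.005 m and angle between the x axis of bar and the x axis of seat, either way round below 0.06 rad), for 0.1 s.
At the end, for the whole second after the job is handed in: The bar lies in the V-rests with both clips closed over its ends: its centre within 2.5 mm of the seat's height and 5 mm of it sideways, its axis within 0.06 rad of the cradle's; the platform has floated back up to within 8 mm of its upper stop; the bar is released and at rest (all of step 2 and height (world z) of seat above 0.088 m and linear speed of bar below 0.02 m/s); the robot touches nothing.
It fails at once if the bar is pressed against the cradle with more than 25 N (contact force between bar and cradle above 25 N).
It fails at once if the flask is moved (distance of flask from where it was at the start of the episode above 0.03 m).
It fails at once if the wooden box is moved (distance of wood_box from where it was at the start of the episode above 0.03 m).
It fails at once if the mouse is moved (distance of mouse from where it was at the start of the episode above 0.03 m).
It also fails if it takes over 58 s, if anything falls off the work surface, if the arm or the gripper's body presses on something with over 40 N, if the wrist force passes 120 N, or if a joint passes its speed limit or range.

ROBOT

A 6-joint arm with a two-finger parallel gripper is mounted at the origin on the work surface. World frame = base frame: x ahead of the robot, y to its left, z up, the work surface at z = 0. Lengths are in m, angles in rad, forces in N, time in s.
With the tool pointing down it reaches from about 0.275 to 0.825 m from the base axis. Payload 5.2 kg.
Tool frame: the origin (TCP) lies at the very end of the fingers, on their centre line; the grasp point (between the pads) lies 19 mm behind it; z points along the fingers, y is the line along which they close (so a half turn about z gives the same grasp; the last joint's range is limited). The gripper opens to 93 mm and grips with 3 to 60 N. Pads are 15 mm wide; open, the fingers measure 128 mm over their backs; the gripper's body (75 mm by 188 mm) begins 65 mm behind the grasp point.
Start: joints at [-1.412, 0.259, 1.535, -0, 1.348, -0.203], TCP at [0.195, -0.514, 0.219] pointing down, gripper open.
Joint ranges: [-3.14, 3.14], [-0.91, 2.08], [0.19, 2.58], [-1.22, 4.36], [0.22, 2.71], [-3.12, 3.12]. Speed limits (rad/s): [2.57, 2.57, 3.14, 3.14, 3.14, 3.14].

INTERFACE

Orientations are given as a unit quaternion [w, x, y, z].
In Python, from rig import robot gives the robot as it stands.
- The arm moves only by the tool apply_moves, never from a script. Its arguments are lists of equal length, an entry for each row: "translation": the shift along the world's x, y, z in m, a list of three; "roll": the turn about the world's z in degrees; "grip": the finger opening in m, from 0 to 0.093. A call has 1 to 8 rows; each row shifts and turns the commanded pose from where the row before left it; what a row does not reach is not made up. A row lasts 1/8 s, in which the tool goes at most 62.5 mm and 10.7 degrees, less where a joint would pass 70% of its speed; a pose out of reach is approached as far as the arm can. A call is refused whole if a number of a shift passes 0.0625 or a number of a turn 10.7, either way. A call with a gripper value outside its range is refused whole. The fingers move at their own pace and stop on an object; "grip_force" is the grip in N (left out, the last holds). Time passes only in rows, so rows that do not move let the fingers close. It gives the time, the measured TCP pose, the force, the opening and the grip force at its end, in the units of the state.
- robot.get_state(): the state, without advancing time (a new reading comes with each control period).
- robot.grab_frame(name): name is "side" or "top" or "wrist"; returns the picture (384x512x3 uint8, red, green, blue); there is no depth.
- robot.camera_params(name): a dict with "fx", "fy", "cx", "cy" (pixels), "k1" (the pictures are not rectified: a ray, as slopes to the right and down, at radius r is drawn at 1 + k1 r^2 times it, then the intrinsics apply), "R" (3x3) and "t" (3): a world point X has camera coordinates R X + t; the wrist camera has in their place "mount" (4x4, takes a point from camera to tool coordinates, whose origin is the TCP and whose axes are the flange's). Camera axes: x right, y down, z forward; pixel columns grow to the right and rows downward; lengths in m; the calibration is good to about 2 mm. A picture is of the moment at which its call begins: read the wrist's pose just before it. camera_params takes no time and is no camera call.
- robot.job_done(): hands the job in; it is judged then, once.
Trained networks look in the newest picture that a camera, given by its name, has taken for a name from the list of things; names that differ only in an ending like _2 or _b are one class to them, and where a whole thing is asked for, a point or a joint stands for the part that bears it (a point fixed in the world has none). Each returns a list of dicts, best first, with "score" (0 to 1); they miss things now and then, are a little off and sometimes report something else, mostly with a low value. They report only what shows in the picture. A call takes as long as a camera call. They do not tell look-alikes from the thing itself.
- robot.recognise(query, camera): "centre" ([column, row] in pixels, amid what is visible of it).
- robot.mark_of(query, camera): "centre" ([column, row] in pixels: a listed point, or the origin of a listed thing).
The state is a dict: "time_s": time; "joint_pos": joint angles; "qd": joint speeds; "joint_efforts": joint torques, N m; "ee_pos": TCP position; "ee_rot": TCP orientation; "wrist_force": force on the tool from outside, world axes, zero at the start; "ft_torque": the same for the moment, N m; "opening": opening from 0.0 (shut) to 1.0 (fully open); "finger_force": force on a finger pad.
Only numpy, scipy, OpenCV 4.12 (cv2) and the standard library are available. Lean on these libraries where they do the work, as an engineer would, in place of code of your own. Each camera call takes 0.05 s, during which the arm holds its last target. There are 200 camera calls.

## Working session

There is one attempt and no reset: what is moved stays moved. The work goes in short steps, Python scripts to look and compute and a tool call to move; the robot and the scene stay as the last step left them, time stands still between calls to the robot, and variables do not carry over. Pictures are saved under pics/ and viewed, at most 10 in all, crops included, and the job is handed in when it is done.

Besides the shell and the picture viewer there is one more tool, called after ">>>" as name([rows], argument=value, ...), one row to a line, values as JSON. apply_moves: Moves the arm, as the interface text tells. Its arguments: {"type":"object","properties":{"translation":{"type":"array"},"roll":{"type":"array"},"grip":{"type":"array"},"grip_force":{"type":"number"}},"required":["translation","roll","grip"]}

```bash
mkdir -p pics; cat > h.py <<'E'
import numpy as np, cv2
from rig import robot
def ray(cam,px,st=None):
    p=robot.camera_params(cam)
    d=np.array([(px[0]-p['cx'])/p['fx'],(px[1]-p['cy'])/p['fy']])
    u=d.copy()
    for _ in range(30): u=d/(1+p['k1']*(u@u))
    v=np.array([u[0],u[1],1.])
    if 'R' in p and p['R'] is not None:
        R=np.array(p['R']);t=np.array(p['t']);return -R.T@t,R.T@v
    from scipy.spatial.transform import Rotation as Ro
    M=np.array(p['mount']);st=st or robot.get_state();q=st['ee_rot']
    W=Ro.from_quat([q[1],q[2],q[3],q[0]]).as_matrix()
    return np.array(st['ee_pos'])+W@M[:3,3],W@M[:3,:3]@v
def at(cam,px,z,st=None):
    o,d=ray(cam,px,st);return o+d*(z-o[2])/d[2]
def tri(r):
    A=0;b=0
    for o,d in r:
        d=d/np.linalg.norm(d);P=np.eye(3)-np.outer(d,d);A=A+P;b=b+P@o
    return np.linalg.solve(A,b)
def save(cam,n):
    im=robot.grab_frame(cam);cv2.imwrite(f'pics/{n}.png',cv2.cvtColor(im,cv2.COLOR_RGB2BGR));return im
E
python3 - <<'E'
from h import *
np.set_printoptions(precision=4,suppress=True)
a=save('top','t0');b=save('side','s0');c=save('wrist','w0')
cv2.imwrite('pics/ts.png',cv2.cvtColor(np.hstack([a,b])[:, :],cv2.COLOR_RGB2BGR)) 
Z=dict(bar=.016,seat=.096,nose_a=.104,nose_b=.104,cradle=0,flask=0,wood_box=0,mouse=0)
for q,z in Z.items():
    for cam in('top','side'):
        for d in robot.mark_of(q,cam)[:5]: print(q,cam,np.round(d['centre'],1),round(d['score'],2),at(cam,d['centre'],z))
s=robot.get_state();print({k:s[k] for k in('time_s','ee_rot','ee_pos','wrist_force','opening')});print(robot.camera_params('wrist')['mount'])
E
```

```text
bar top [181.8 213.8] 0.8 [0.5219 0.3138 0.016 ]
bar top [123.  236.8] 0.73 [0.4586 0.4655 0.016 ]
bar top [251.9 163.5] 0.72 [0.6536 0.1394 0.016 ]
bar top [237.1 224. ] 0.64 [0.5001 0.1725 0.016 ]
bar side [190.2 180.1] 0.79 [0.5235 0.3175 0.016 ]
bar side [155.  165.1] 0.78 [0.4521 0.4342 0.016 ]
bar side [194.2 211. ] 0.65 [0.4897 0.1874 0.016 ]
bar side [259.3 203. ] 0.6 [0.6548 0.1449 0.016 ]
bar side [316.2 227.5] 0.2 [0.7384 0.003  0.016 ]
seat top [408.8 191.9] 0.58 [ 0.5825 -0.2247  0.096 ]
seat top [235.9 225.6] 0.45 [0.4975 0.1678 0.096 ]
seat side [322.  306.1] 0.9 [ 0.5808 -0.2301  0.096 ]
seat side [377.  297.5] 0.56 [ 0.6795 -0.2596  0.096 ]
nose_a top [401.3 165.2] 0.63 [ 0.6424 -0.2052  0.104 ]
nose_a top [423.3 216. ] 0.55 [ 0.5281 -0.2542  0.104 ]
nose_a side [302.7 325. ] 0.66 [ 0.5276 -0.2503  0.104 ]
nose_a side [340.8 284.6] 0.59 [ 0.6332 -0.2115  0.104 ]
nose_b top [401.3 165.2] 0.63 [ 0.6424 -0.2052  0.104 ]
nose_b top [423.3 216. ] 0.55 [ 0.5281 -0.2542  0.104 ]
nose_b side [302.7 325. ] 0.66 [ 0.5276 -0.2503  0.104 ]
nose_b side [340.8 284.6] 0.59 [ 0.6332
[... 207 characters left out ...]
0.73 [0.7397 0.0159 0.    ]
flask side [314.6 227.2] 0.9 [0.7467 0.0187 0.    ]
flask side [324.5 305.1] 0.58 [ 0.6365 -0.1825 -0.    ]
wood_box top [306.5 258. ] 0.68 [ 0.419  -0.0032  0.    ]
wood_box side [195.4 277.9] 0.55 [ 0.4234 -0.0033  0.    ]
mouse top [390.8 131.7] 0.97 [ 0.7473 -0.2192  0.    ]
mouse side [374.2 295.8] 0.73 [ 0.7444 -0.2107  0.    ]
{'time_s': 0.95, 'ee_rot': array([0.    , 0.9837, 0.1799, 0.    ]), 'ee_pos': array([ 0.1947, -0.5144,  0.2187]), 'wrist_force': array([-0.5283,  0.5916,  0.1065]), 'opening': 0.9999622210167093}
[[-0.0013 -0.9671 -0.2543  0.0703]
 [ 1.     -0.0014  0.0002  0.0003]
 [-0.0006 -0.2543  0.9671 -0.1658]
 [ 0.      0.      0.      1.    ]]
```

View pics/t0.png

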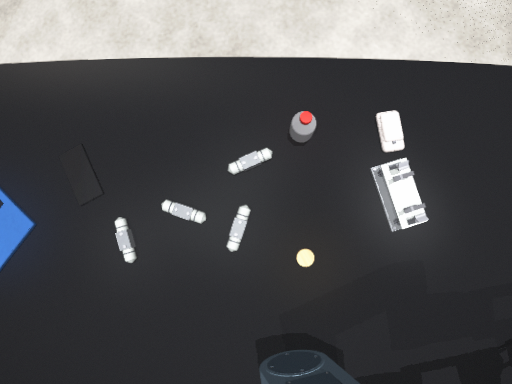

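View pics/s0.png

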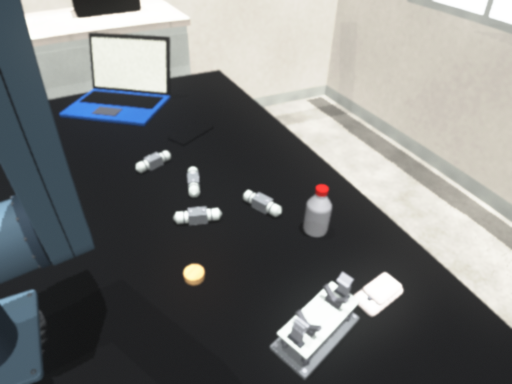

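The top view shows four bars, at (238,228), (184,211), (125,240) and (250,161). The one at (238,228) is nearest the base. The cradle is at (400,195), with the mouse close behind it at (390,131).

```bash
python3 - <<'E'
from h import *
for cam,e in(('top',[(245,209),(233,247)]),('side',[(175,216),(220,214)])):
    a,b=[at(cam,p,.016) for p in e];d=a-b;print(a,b,(a+b)/2,np.degrees(np.arctan2(d[1],d[0])))
print(tri([ray('top',(237.1,224)),ray('side',(194.2,211))]))
print(tri([ray('top',(408.8,191.9)),ray('side',(322,306.1))]))
n1=tri([ray('top',(401.3,165.2)),ray('side',(340.8,284.6))]);n2=tri([ray('top',(423.3,216)),ray('side',(302.7,325))])
print(n1,n2,(n1+n2)/2,np.degrees(np.arctan2(*(n1-n2)[1::-1])))
E
```

```text
[0.53807356 0.1537645  0.016     ] [0.44277981 0.18114451 0.016     ] [0.49042668 0.1674545  0.016     ] -16.030534740071513
[0.43952741 0.18983526 0.016     ] [0.54496413 0.14882256 0.016     ] [0.49224577 0.16932891 0.016     ] 158.74499655769011
[0.49340535 0.17378541 0.02601708]
[ 0.58337666 -0.22717302  0.09027294]
[ 0.64154698 -0.20729169  0.09494776] [ 0.52712151 -0.25220381  0.10736412] [ 0.58433425 -0.22974775  0.10115594] 21.4300566050481
```

>>> apply_moves([
  [0.0186, 0.0428, 0],
  [0.0186, 0.0428, 0],
  [0.0186, 0.0428, 0],
  [0.0186, 0.0428, 0],
  [0.0186, 0.0428, 0],
  [0.0186, 0.0428, 0],
  [0.0186, 0.0428, 0],
  [0.0186, 0.0428, 0],
], roll=[-4.9, -4.9, -4.9, -4.9, -4.9, -4.9, -4.9, -4.9], grip=[0.093, 0.093, 0.093, 0.093, 0.093, 0.093, 0.093, 0.093])

```text
time_s: 1.95
ee_pos: [0.3439, -0.1707, 0.2189]
ee_rot: [0.0, 0.987, -0.162, 0.0]
wrist_force: [0.4, -0.1, 0.1]
opening: 0.999
finger_force: 0.0
```

>>> apply_moves([
  [0.0186, 0.0428, -0.007],
  [0.0186, 0.0428, -0.007],
  [0.0186, 0.0428, -0.007],
  [0.0186, 0.0428, -0.007],
  [0.0186, 0.0428, -0.007],
  [0.0186, 0.0428, -0.007],
  [0.0186, 0.0428, -0.007],
  [0.0186, 0.0428, -0.007],
  [0, 0, 0],
], roll=[0, 0, 0, 0, 0, 0, 0, 0, 0], grip=[0.093, 0.093, 0.093, 0.093, 0.093, 0.093, 0.093, 0.093, 0.093])

```text
$: bad value
```

>>> apply_moves([
  [0.0186, 0.0428, -0.007],
  [0.0186, 0.0428, -0.007],
  [0.0186, 0.0428, -0.007],
  [0.0186, 0.0428, -0.007],
  [0.0186, 0.0428, -0.007],
  [0.0186, 0.0428, -0.007],
  [0.0186, 0.0428, -0.007],
  [0.0186, 0.0428, -0.007],
], roll=[0, 0, 0, 0, 0, 0, 0, 0], grip=[0.093, 0.093, 0.093, 0.093, 0.093, 0.093, 0.093, 0.093])

```text
time_s: 2.95
ee_pos: [0.4929, 0.172, 0.1626]
ee_rot: [-0.0, 0.987, -0.16, 0.0]
wrist_force: [0.6, -0.6, 0.1]
opening: 1.0
finger_force: 0.0
```

```bash
python3 - <<'E'
from h import *
robot.grab_frame('wrist')
s=robot.get_state();im=save('wrist','w1');print(s['ee_pos'],s['ee_rot'],s['joint_pos'])
for f in (robot.mark_of,robot.recognise):
  for d in f('bar','wrist'): print(d, at('wrist',d['centre'],.016 if f==robot.mark_of else .02,s))
E
```

```text
[0.49431525 0.17631617 0.16169841] [-1.80703024e-03  9.87139128e-01 -1.59852794e-01  4.01712181e-04] [0.12758383 0.25843325 1.68146378 0.00347293 1.19990039 2.01820791]
{'centre': [266.9, 187.0], 'score': 0.87} [0.49115788 0.16949591 0.016     ]
{'centre': [133.4, 193.3], 'score': 0.78} [0.52935523 0.30576612 0.016     ]
{'centre': [236.4, 2.7], 'score': 0.59} [0.66283524 0.14246052 0.016     ]
{'centre': [132.0, 196.2], 'score': 0.96} [0.52735607 0.30650716 0.02      ]
{'centre': [267.5, 185.5], 'score': 0.79} [0.49337474 0.16820252 0.02      ]
{'centre': [221.4, 23.7], 'score': 0.72} [0.65000215 0.16120847 0.02      ]
```

View pics/w1.png

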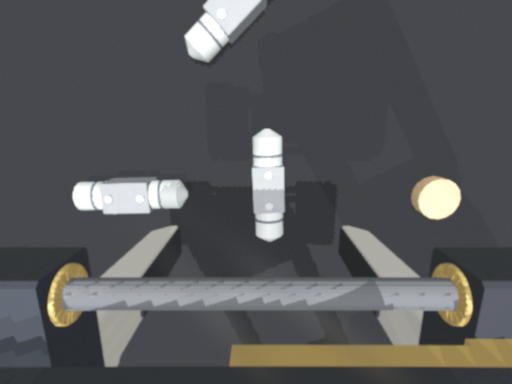

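The target bar is in the middle, with tips at (267,129) and (269,241), nearly aligned with the fingers. The box is at right and another bar is at left.

```bash
python3 - <<'E'
from h import *
s=robot.get_state();print(s['ee_pos'],s['ee_rot'])
robot.grab_frame('wrist');s=robot.get_state()
from h import at
a,b=at('wrist',(267,129),.016,s),at('wrist',(269,241),.016,s);d=a-b
print(s['ee_pos'],s['ee_rot'],a,b,(a+b)/2,np.linalg.norm(d),np.degrees(np.arctan2(d[1],d[0])))
for x in robot.mark_of('bar','wrist')[:2]: print(at('wrist',x['centre'],.016,s))
q=s['ee_rot'];print(2*np.degrees(np.arctan2(q[2],q[1])))
E
```

```text
[0.49197376 0.17091512 0.16221847] [ 3.16034659e-04  9.87206530e-01 -1.59445723e-01 -4.78309637e-04]
[0.49186908 0.17018332 0.16247009] [ 3.15948827e-04  9.87103885e-01 -1.60080278e-01 -3.54217246e-04] [0.54502211 0.14410825 0.016     ] [0.42918183 0.1797253  0.016     ] [0.48710197 0.16191677 0.016     ] 0.12119218207875525 -17.090930003927145
[0.52708205 0.30701625 0.016     ]
[0.49013208 0.16719902 0.016     ]
-18.42311378762177
```

>>> apply_moves([
  [-0.002, -0.0035, -0.03],
  [0, 0, -0.04],
  [0, 0, -0.04],
  [0, 0, -0.03],
  [0, 0, -0.017],
  [0, 0, 0],
  [0, 0, 0],
  [0, 0, 0],
], roll=[1, 0, 0, 0, 0, 0, 0, 0], grip=[0.093, 0.093, 0.093, 0.093, 0.093, 0.093, 0.02, 0.02], grip_force=55)

```text
time_s: 4.25
ee_pos: [0.4912, 0.1667, 0.0068]
ee_rot: [-0.0, 0.988, -0.152, 0.001]
wrist_force: [0.6, 0.7, 0.4]
opening: 0.829
finger_force: 0.0
```

>>> apply_moves([
  [0, 0, 0],
  [0, 0, 0],
  [0, 0, 0],
], roll=[0, 0, 0], grip=[0.02, 0.02, 0.02])

```text
time_s: 4.62
ee_pos: [0.4903, 0.167, 0.0058]
ee_rot: [-0.0, 0.988, -0.152, 0.0]
wrist_force: [1.0, 0.5, -0.0]
opening: 0.509
finger_force: 0.0
```

>>> apply_moves([
  [0, 0, 0],
  [0, 0, 0],
  [0, 0, 0],
  [0, 0, 0],
], roll=[0, 0, 0, 0], grip=[0.02, 0.02, 0.02, 0.02])

```text
time_s: 5.12
ee_pos: [0.4904, 0.1671, 0.0057]
ee_rot: [-0.0, 0.988, -0.152, 0.0]
wrist_force: [0.5, 0.6, -1.2]
opening: 0.343
finger_force: 55.0
```

>>> apply_moves([
  [0, 0, 0.01],
  [0, 0, 0.03],
  [0, 0, 0.04],
  [0, 0, 0.04],
  [0, 0, 0.04],
  [0, 0, 0.02],
  [0, 0, 0.01],
  [0, 0, 0],
], roll=[0, 0, 0, 0, 0, 0, 0, 0], grip=[0.02, 0.02, 0.02, 0.02, 0.02, 0.02, 0.02, 0.02])

```text
time_s: 6.12
ee_pos: [0.4902, 0.1668, 0.1959]
ee_rot: [0.0, 0.988, -0.152, 0.0]
wrist_force: [-0.7, 0.4, -3.5]
opening: 0.341
finger_force: 55.0
```

```bash
python3 - <<'E'
from h import *
s=robot.get_state();im=save('wrist','w2')
print(s['ee_pos'],s['ee_rot'],s['wrist_force'],s['opening'],s['finger_force'])
for d in robot.mark_of('bar','wrist'): print(d, at('wrist',d['centre'],s['ee_pos'][2]+.01,s)-s['ee_pos'])
E
```

```text
[0.49020276 0.1668277  0.19585899] [ 6.88472304e-06  9.88399426e-01 -1.51876721e-01  1.89854446e-04] [-0.66721385  0.43242287 -3.49934948] 0.3414833553232283 54.99835789203644
{'centre': [47.9, 275.0], 'score': 0.97} [0.02049842 0.11923198 0.01      ]
{'centre': [230.4, 13.1], 'score': 0.84} [ 0.11486951 -0.02245457  0.01      ]
{'centre': [133.7, 185.0], 'score': 0.69} [0.05405519 0.0521165  0.01      ]
{'centre': [261.0, 249.7], 'score': 0.65} [-0.00128611 -0.00056144  0.01      ]
```

View pics/w2.png

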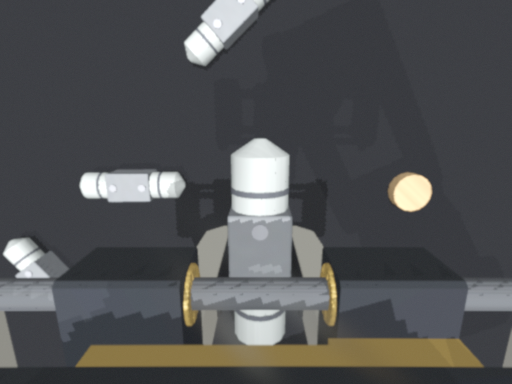

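The bar is held squarely, with its near tip at (260,138). The other bars and the box have not moved.

>>> apply_moves([
  [0, -0.03, 0.01],
  [0, -0.05, 0.01],
  [0, -0.055, 0.01],
  [0, -0.055, 0.01],
  [0, -0.055, 0.01],
  [0, -0.055, 0.005],
  [0, -0.05, 0],
  [0, -0.05, 0],
], roll=[4.9, 4.9, 4.9, 4.9, 4.9, 4.9, 4.8, 4.8], grip=[0.02, 0.02, 0.02, 0.02, 0.02, 0.02, 0.02, 0.02])

```text
time_s: 7.22
ee_pos: [0.4896, -0.2345, 0.2492]
ee_rot: [-0.001, 0.982, 0.188, -0.001]
wrist_force: [0.2, 0.5, -2.6]
opening: 0.341
finger_force: 55.0
```

>>> apply_moves([
  [0, -0.033, 0],
  [0, 0, 0],
  [0, 0, 0],
  [0, 0, 0],
  [0, 0, 0],
], roll=[0, 0, 0, 0, 0], grip=[0.02, 0.02, 0.02, 0.02, 0.02])

```text
time_s: 7.85
ee_pos: [0.4905, -0.265, 0.2508]
ee_rot: [-0.0, 0.982, 0.187, 0.0]
wrist_force: [0.2, 0.7, -2.6]
opening: 0.337
finger_force: 55.0
```

```bash
python3 - <<'E'
from h import *
s=robot.get_state();im=save('wrist','w3')
print(s['ee_pos'],s['ee_rot'],s['wrist_force'],s['ft_torque'])
for n,z in(('seat',.096),('nose_a',.104),('cradle',0)):
  for d in robot.mark_of(n,'wrist')[:3]: print(n,d, at('wrist',d['centre'],z,s))
E
```

```text
[ 0.4904535  -0.26503761  0.25076093] [-3.26146085e-05  9.82272962e-01  1.87456199e-01  3.80131615e-05] [ 0.19208704  0.69667961 -2.61201745] [ 0.01741197  0.04496809 -0.00689557]
seat {'centre': [261.6, 85.1], 'score': 0.91} [ 0.5851229  -0.23025457  0.096     ]
nose_a {'centre': [263.9, 19.7], 'score': 0.61} [ 0.63787371 -0.21155188  0.104     ]
cradle {'centre': [261.3, 95.3], 'score': 0.71} [ 0.58208836 -0.23175974  0.        ]
```

View pics/w3.png

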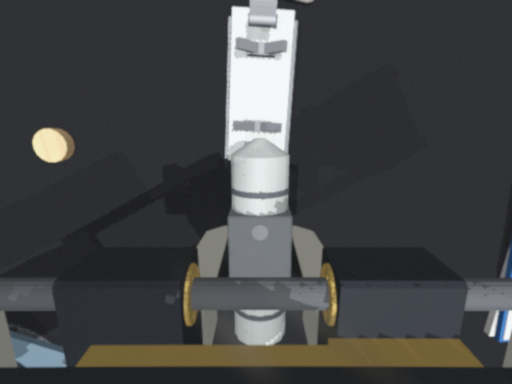

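The cradle is ahead: seat near (261,85), far clip nose near (264,20). The near clip is hidden by the bar, so I'll back up and rise for a full view.

>>> apply_moves([
  [-0.011, -0.0045, 0.02],
  [-0.011, -0.0045, 0.02],
  [-0.011, -0.0045, 0.02],
  [-0.011, -0.0045, 0.02],
  [0, 0, 0],
  [0, 0, 0],
  [0, 0, 0],
  [0, 0, 0],
], roll=[0, 0, 0, 0, 0, 0, 0, 0], grip=[0.02, 0.02, 0.02, 0.02, 0.02, 0.02, 0.02, 0.02])

```text
time_s: 9.05
ee_pos: [0.4464, -0.2837, 0.3298]
ee_rot: [-0.001, 0.982, 0.187, -0.0]
wrist_force: [-0.3, 0.5, -3.2]
opening: 0.344
finger_force: 55.0
```

```bash
python3 - <<'E'
from h import *
s=robot.get_state();im=save('wrist','w4')
print(s['ee_pos'],s['ee_rot'])
for n,z in(('seat',.096),('nose_a',.104),('cradle',0)):
  for d in robot.mark_of(n,'wrist')[:3]: print(n,d, at('wrist',d['centre'],z,s))
c=im[0:220,180:340];cv2.imwrite('pics/w4c.png',cv2.cvtColor(cv2.resize(c,None,fx=2.7,fy=2.7,interpolation=2),cv2.COLOR_RGB2BGR))
E
```

```text
[ 0.44639062 -0.28371309  0.32980159] [-6.34355598e-04  9.82356719e-01  1.87015291e-01 -3.93739913e-04]
seat {'centre': [261.0, 45.4], 'score': 0.58} [ 0.58952248 -0.22933541  0.096     ]
nose_a {'centre': [256.2, 103.3], 'score': 0.87} [ 0.52521816 -0.24833181  0.104     ]
cradle {'centre': [260.1, 64.1], 'score': 0.55} [ 0.583663   -0.23057137  0.        ]
```

View pics/w4c.png

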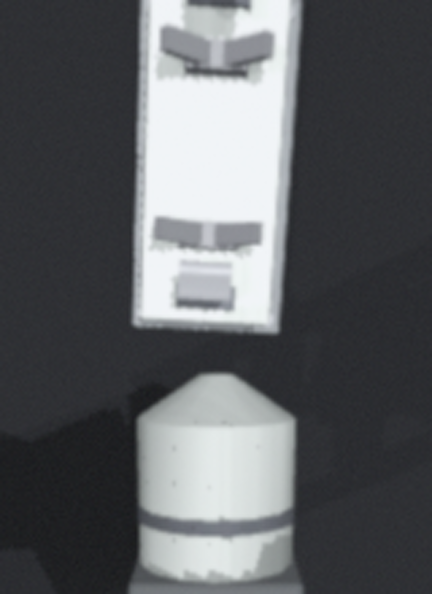

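The view shows the near V-rest centre at about (257,86), the far one at about (261,20), and the near clip nose at (256,103).

```bash
python3 - <<'E'
from h import *
s=robot.get_state();q=s['ee_rot'];yaw=2*np.degrees(np.arctan2(q[2],q[1]));print('yaw',yaw,s['ee_pos'])
for z in(.078,.096):
  a=at('wrist',(260.7,20.4),z,s);b=at('wrist',(257.0,86.3),z,s);d=a-b
  print(z,a,b,(a+b)/2,np.linalg.norm(d),np.degrees(np.arctan2(d[1],d[0])))
# bar in tool: near tip
c,sn=np.cos(np.radians(yaw)),np.sin(np.radians(yaw))
for px in ((261,138.6),(260.5,138)):
  t=at('wrist',px,s['ee_pos'][2]+.0103,s)-s['ee_pos'];print('tip tool x, lateral',c*t[0]+sn*t[1],-sn*t[0]+c*t[1])
# repeated top/side estimates
N={}
for cam in('top','side'):
  robot.grab_frame(cam)
  for n in('seat','nose_a','nose_b'):
    for d in robot.mark_of(n,cam)[:2]: print(n,cam,np.round(d['centre'],1),round(d['score'],2),at(cam,d['centre'],.096 if n=='seat' else .104))
E
```

```text
yaw 21.539650779294472 [ 0.44637231 -0.28400146  0.33040028]
0.078 [ 0.61930982 -0.21786139  0.078     ] [ 0.54634236 -0.24146414  0.078     ] [ 0.58282609 -0.22966277  0.078     ] 0.07668989585239869 17.924810979228504
0.096 [ 0.61468723 -0.21961099  0.096     ] [ 0.54486023 -0.24219789  0.096     ] [ 0.57977373 -0.23090444  0.096     ] 0.07338921712395025 17.924810979228504
tip tool x, lateral 0.05967131275128563 -0.001089238325816519
tip tool x, lateral 0.059969565646468805 -0.0008369193205266731
seat top [408.  190.8] 0.92 [ 0.58502964 -0.22286979  0.096     ]
seat top [498.7 263.7] 0.71 [ 0.42131234 -0.43789782  0.096     ]
nose_a top [400.6 166.8] 0.58 [ 0.63867064 -0.20355728  0.104     ]
nose_a top [422.6 216.4] 0.55 [ 0.52717863 -0.2525571   0.104     ]
nose_b top [400.6 166.8] 0.58 [ 0.63867064 -0.20355728  0.104     ]
nose_b top [422.6 216.4] 0.55 [ 0.52717863 -0.2525571   0.104     ]
seat side [322.6 305.9] 0.62 [ 0.58192912 -0.23026338  0.096     ]
nose_a side [300.9 325.1] 0.68 [ 0.52482686 -0.24916844  0.104     ]
nose_a side [342.6 286.5] 0.52 [ 0.63355495 -0.21640422  0.104     ]
nose_b side [300.9 325.1] 0.68 [ 0.52482686 -0.24916844  0.104     ]
nose_b side [342.6 286.5] 0.52 [ 0.63355495 -0.21640422  0.104     ]
```

>>> apply_moves([
  [0.02, -0.01, -0.015],
  [0.02, -0.01, -0.015],
  [0.02, -0.01, -0.015],
  [0.02, -0.01, -0.015],
  [0.02, -0.01, -0.02],
  [0.014, -0.005, 0],
  [0, 0, 0],
  [0, 0, 0],
], roll=[-1, -1, -1, 0, 0, 0, 0, 0], grip=[0.02, 0.02, 0.02, 0.02, 0.02, 0.02, 0.02, 0.02])

```text
time_s: 10.65
ee_pos: [0.5599, -0.339, 0.2509]
ee_rot: [0.0, 0.987, 0.161, -0.0]
wrist_force: [-1.1, 0.4, -2.7]
opening: 0.338
finger_force: 55.0
```

```bash
python3 - <<'E'
from h import *
robot.grab_frame('wrist')
s=robot.get_state();im=save('wrist','w5')
q=s['ee_rot'];print(s['ee_pos'],2*np.degrees(np.arctan2(q[2],q[1])))
for n,z in(('seat',.096),('nose_a',.104),('cradle',0)):
  for d in robot.mark_of(n,'wrist')[:3]: print(n,d, at('wrist',d['centre'],z,s))
c=im[20:260,20:270];cv2.imwrite('pics/w5c.png',cv2.cvtColor(cv2.resize(c,None,fx=2.5,fy=2.5,interpolation=2),cv2.COLOR_RGB2BGR))
E
```

```text
[ 0.55987728 -0.33896339  0.25110063] 18.526169681577386
seat {'centre': [164.5, 128.3], 'score': 0.58} [ 0.58475849 -0.22768792  0.096     ]
nose_a {'centre': [166.6, 185.3], 'score': 0.83} [ 0.52930451 -0.24612189  0.104     ]
nose_a {'centre': [157.1, 67.3], 'score': 0.7} [ 0.63903373 -0.20957902  0.104     ]
cradle {'centre': [185.6, 128.0], 'score': 0.8} [ 0.58159127 -0.22770933  0.        ]
cradle {'centre': [168.0, 191.1], 'score': 0.73} [ 4.89422309e-01 -2.26530619e-01 -5.55111512e-17]
```

View pics/w5c.png

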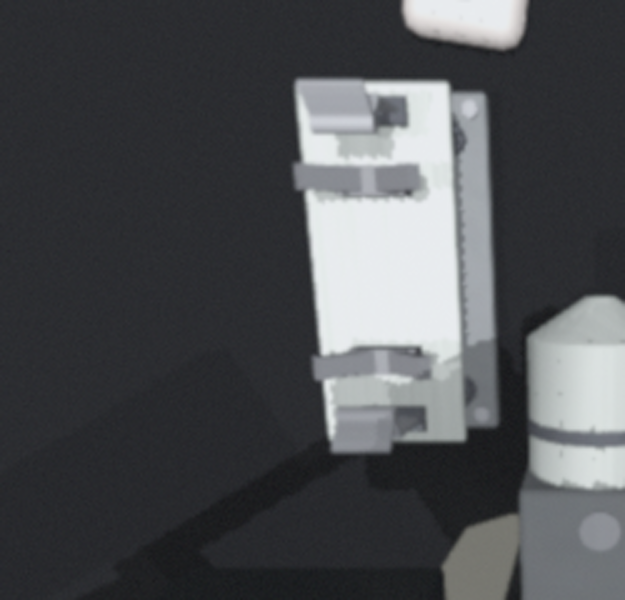

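The cradle is fully visible: platform corners in full-image pixels are about (138,52), (200,53) and (206,196), with clip noses near (157,67) and (167,185).

```bash
python3 - <<'E'
from h import *
s=robot.get_state()
f=lambda p,z:at('wrist',(20+p[0]/2.5,20+p[1]/2.5),z,s)
ang=lambda a,b:np.degrees(np.arctan2(*(a-b)[1::-1]))
TL,TR,BR=f((296,80),.062),f((449,83),.062),f((466,441),.062)
print('plat ctr',(TL+BR)/2,'len',np.linalg.norm(TR-BR),np.linalg.norm(TL-TR),ang(TR,BR),ang(TL,TR)-90)
# base plate right edge z=.012
a,b=f((486,93),.012),f((498,427),.012);print('base',np.linalg.norm(a-b),ang(a,b))
# V rests: strip at bottom & outer top corners
a,b=f((368,180),.078),f((381,363),.078);print('V',np.linalg.norm(a-b),ang(a,b),(a+b)/2)
a,b=f((295,165),.096),f((314,357),.096);print('Vtop L',np.linalg.norm(a-b),ang(a,b))
m=[at('wrist',p,.104,s) for p in((157.1,67.3),(166.6,185.3))];print('nose',np.linalg.norm(m[0]-m[1]),ang(*m),(m[0]+m[1])/2)
t=at('wrist',(20+600/2.5,20+296/2.5),s['ee_pos'][2]+.0103,s)-s['ee_pos'];y=np.radians(18.53);print('tip',t[0]*np.cos(y)+t[1]*np.sin(y),-t[0]*np.sin(y)+t[1]*np.cos(y))
E
```

```text
plat ctr [ 0.58382116 -0.22921415  0.062     ] len 0.15912448443215343 0.06552484010388844 18.48796576054987 17.55497117883965
base 0.1690961739078752 18.480987636150857
V 0.07794671493870607 18.24440047715426 [ 0.58299008 -0.22869832  0.078     ]
Vtop L 0.07685381856712219 18.531179650035124
nose 0.1157024902736768 18.419840495936185 [ 0.58434755 -0.22792091  0.104     ]
tip 0.05978319969268349 -0.0005756394347089001
```

>>> apply_moves([
  [0.006, 0.027, 0],
  [0.006, 0.028, 0],
  [0.006, 0.028, 0],
  [0.0056, 0.0276, 0],
  [0, 0, -0.03],
  [0, 0, -0.04],
  [0, 0, -0.03],
  [0, 0, -0.015],
], roll=[0, 0, 0, 0, 0, 0, 0, 0], grip=[0.02, 0.02, 0.02, 0.02, 0.02, 0.02, 0.02, 0.02])

```text
time_s: 11.9
ee_pos: [0.583, -0.228, 0.1341]
ee_rot: [-0.001, 0.987, 0.161, -0.001]
wrist_force: [-0.0, 0.2, -2.4]
opening: 0.338
finger_force: 55.0
```

>>> apply_moves([
  [0, 0, 0],
  [0, 0, 0],
  [0, 0, 0],
  [0, 0, 0],
], roll=[0, 0, 0, 0], grip=[0.02, 0.02, 0.02, 0.02])

```text
time_s: 12.4
ee_pos: [0.5844, -0.2287, 0.1366]
ee_rot: [0.001, 0.987, 0.161, 0.001]
wrist_force: [-0.9, -0.0, -3.0]
opening: 0.338
finger_force: 55.0
```

```bash
python3 - <<'E'
from h import *
s=robot.get_state();im=save('wrist','w6');b=save('side','s6')
q=s['ee_rot'];print(s['ee_pos'],2*np.degrees(np.arctan2(q[2],q[1])),s['wrist_force'],s['ft_torque'],s['time_s'])
c=cv2.resize(b[200:384,220:420],(640,589),interpolation=2);w=im[90:384,170:350];w=cv2.resize(w,None,fx=1,fy=1)
cv2.imwrite('pics/s6c.png',cv2.cvtColor(c,cv2.COLOR_RGB2BGR))
for d in robot.mark_of('nose_a','wrist')[:3]: print(d, at('wrist',d['centre'],.104,s))
E
```

```text
[ 0.58435956 -0.2287306   0.13663841] 18.53378195355611 [-0.85871358 -0.00508778 -2.95339721] [ 0.00664312 -0.01562389 -0.04077384] 12.4
{'centre': [257.7, 137.9], 'score': 0.65} [ 0.63837852 -0.20979483  0.104     ]
{'centre': [7.5, 260.0], 'score': 0.3} [ 0.50090206 -0.06817001  0.104     ]
```

View pics/s6c.png

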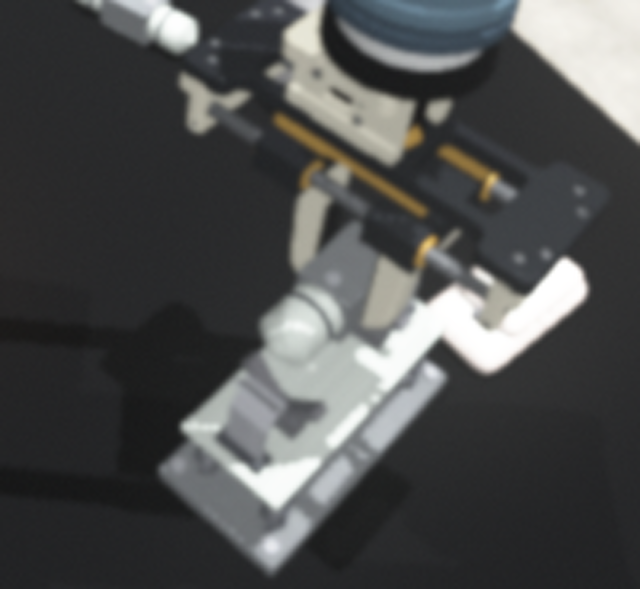

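View pics/w6.png

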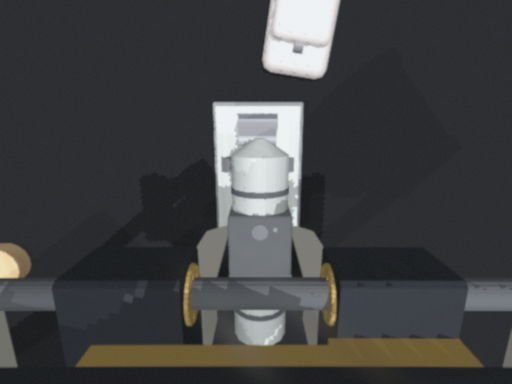

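Bar and cradle axes line up, and nothing is touching yet. The mouse is clear.

>>> apply_moves([
  [-0.0002, 0.0007, -0.008],
  [0, 0, -0.008],
  [0, 0, -0.007],
  [0, 0, -0.004],
  [0, 0, 0],
  [0, 0, 0],
], roll=[0, 0, 0, 0, 0, 0], grip=[0.02, 0.02, 0.02, 0.02, 0.02, 0.02])

```text
time_s: 13.3
ee_pos: [0.5839, -0.2279, 0.1089]
ee_rot: [0.0, 0.987, 0.161, 0.0]
wrist_force: [-0.1, -0.0, -3.0]
opening: 0.339
finger_force: 55.0
```

>>> apply_moves([
  [0, 0, -0.002],
  [0, 0, -0.002],
  [0, 0, 0],
], roll=[0, 0, 0], grip=[0.02, 0.02, 0.02])

```text
time_s: 13.68
ee_pos: [0.5841, -0.2281, 0.1053]
ee_rot: [0.001, 0.987, 0.161, 0.001]
wrist_force: [-1.1, -1.0, 1.4]
opening: 0.34
finger_force: 55.0
```

>>> apply_moves([
  [0, 0, -0.002],
  [0, 0, -0.002],
  [0, 0, 0],
], roll=[0, 0, 0], grip=[0.02, 0.02, 0.02])

```text
time_s: 14.05
ee_pos: [0.584, -0.2281, 0.1008]
ee_rot: [0.0, 0.987, 0.161, 0.0]
wrist_force: [-0.0, -2.2, 3.8]
opening: 0.343
finger_force: 55.0
```

>>> apply_moves([
  [0, 0, -0.002],
  [0, 0, -0.002],
  [0, 0, 0],
], roll=[0, 0, 0], grip=[0.02, 0.02, 0.02])

```text
time_s: 14.42
ee_pos: [0.584, -0.228, 0.0968]
ee_rot: [0.0, 0.987, 0.161, 0.0]
wrist_force: [-0.6, -1.2, 4.7]
opening: 0.342
finger_force: 55.0
```

```bash
python3 - <<'E'
from h import *
s=robot.get_state();print(s['ee_pos'],s['ee_rot'],s['wrist_force'],s['ft_torque'])
y=np.radians(18.5);F=s['wrist_force'];T=s['ft_torque'];print('along,lat',F[0]*np.cos(y)+F[1]*np.sin(y),-F[0]*np.sin(y)+F[1]*np.cos(y),T[0]*np.cos(y)+T[1]*np.sin(y),-T[0]*np.sin(y)+T[1]*np.cos(y))
E
```

```text
[ 0.58395232 -0.22802135  0.09681835] [2.53741205e-04 9.86958989e-01 1.60971498e-01 2.58299351e-04] [-0.6069916  -1.15411253  4.67277807] [-0.10417079  0.03606732  0.04344236]
along,lat -0.9418297675841277 -0.9018709504297361 -0.08734329865953333 0.06725736942736837
```

>>> apply_moves([
  [0, 0, -0.002],
  [0, 0, -0.002],
  [0, 0, 0],
], roll=[0, 0, 0], grip=[0.02, 0.02, 0.02])

```text
time_s: 14.8
ee_pos: [0.5841, -0.228, 0.093]
ee_rot: [0.0, 0.987, 0.161, 0.0]
wrist_force: [-0.7, -0.6, 6.7]
opening: 0.34
finger_force: 55.0
```

>>> apply_moves([
  [0, 0, -0.002],
  [0, 0, -0.002],
  [0, 0, 0],
], roll=[0, 0, 0], grip=[0.02, 0.02, 0.02])

```text
time_s: 15.18
ee_pos: [0.5842, -0.228, 0.0893]
ee_rot: [0.0, 0.987, 0.161, 0.001]
wrist_force: [-0.9, -0.6, 7.4]
opening: 0.339
finger_force: 55.0
```

>>> apply_moves([
  [0, 0, -0.002],
  [0, 0, -0.002],
  [0, 0, 0],
], roll=[0, 0, 0], grip=[0.02, 0.02, 0.02])

```text
time_s: 15.55
ee_pos: [0.5844, -0.2282, 0.0856]
ee_rot: [0.001, 0.987, 0.161, 0.001]
wrist_force: [-0.8, 0.0, 7.7]
opening: 0.343
finger_force: 55.0
```

>>> apply_moves([
  [0, 0, -0.002],
  [0, 0, -0.002],
  [0, 0, 0],
], roll=[0, 0, 0], grip=[0.02, 0.02, 0.02])

```text
time_s: 15.92
ee_pos: [0.5834, -0.2275, 0.0801]
ee_rot: [-0.0, 0.987, 0.161, -0.0]
wrist_force: [-1.0, 0.8, 3.7]
opening: 0.338
finger_force: 55.0
```

>>> apply_moves([
  [0, 0, 0],
  [0, 0, 0],
], roll=[0, 0], grip=[0.02, 0.02])

```text
time_s: 16.18
ee_pos: [0.5834, -0.2275, 0.0806]
ee_rot: [-0.0, 0.987, 0.161, -0.0]
wrist_force: [-2.2, 0.4, 5.5]
opening: 0.343
finger_force: 55.0
```

```bash
python3 - <<'E'
from h import *
s=robot.get_state();w=save('wrist','w7');b=save('side','s7')
print(s['ee_pos'],s['wrist_force'],s['ft_torque'])
c=cv2.resize(b[250:370,250:370],(590,590),interpolation=2);w=cv2.resize(w[90:220,200:320],(0,0),fx=1.7,fy=1.7)
w=cv2.copyMakeBorder(w,0,590-w.shape[0],0,0,0)
cv2.imwrite('pics/c7.png',cv2.cvtColor(np.hstack([c,w]),cv2.COLOR_RGB2BGR))
E
```

```text
[ 0.58339456 -0.22746512  0.08062858] [-2.1907227   0.38829457  5.52154163] [0.25686699 0.24744467 0.02535674]
```

View pics/c7.png

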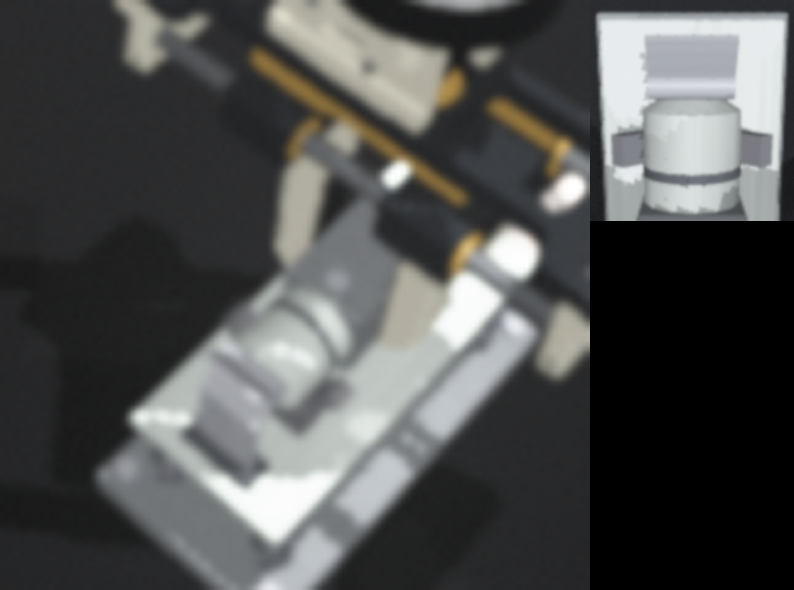

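Both noses sit over the cones, at both ends. The force also fits a 5–6 mm sink with the bar home. I'll ease up to the floating height and then open.

>>> apply_moves([
  [0, 0, 0.002],
  [0, 0, 0.0015],
  [0, 0, 0.001],
  [0, 0, 0],
], roll=[0, 0, 0, 0], grip=[0.02, 0.02, 0.02, 0.02])

```text
time_s: 16.77
ee_pos: [0.5834, -0.2275, 0.0851]
ee_rot: [-0.0, 0.987, 0.161, -0.0]
wrist_force: [-2.3, 1.6, 2.2]
opening: 0.339
finger_force: 55.0
```

```bash
python3 - <<'E'
from h import *
s=robot.get_state();w=save('wrist','w8');print(s['ee_pos'],s['wrist_force'],s['ft_torque'])
g=cv2.cvtColor(w,cv2.COLOR_RGB2GRAY)
for r in(105,115,125):
  c=np.where(g[r,190:330]>150)[0]+190;print(r,c.min(),c.max())
c=np.where(g[80:130,215]>150)[0]+80;top=c.min();print('top',top)
r=top+8;c=np.where(g[r,190:330]>150)[0]+190
for z in(.045,.05,.055,.06,.065): print(z,np.linalg.norm(at('wrist',(c.min()-.5,r),z,s)-at('wrist',(c.max()+.5,r),z,s)))
E
```

```text
[ 0.58337823 -0.22750673  0.08505864] [-2.30539544  1.60460044  2.17241943] [0.42652627 0.31291355 0.06234811]
105 205 314
115 206 313
125 206 313
top 99
0.045 0.07159983509374976
0.05 0.06986076816096401
0.055 0.06812170122817826
0.06 0.06638263429539248
0.065 0.0646435673626067
```

Platform height is about 61 mm with the bar at about 95 mm, so the bar is home. Releasing.

>>> apply_moves([
  [0, 0, 0],
  [0, 0, 0],
  [0, 0, 0],
  [0, 0, 0],
  [0, 0, 0],
  [0, 0, 0],
  [0, 0, 0],
  [0, 0, 0],
], roll=[0, 0, 0, 0, 0, 0, 0, 0], grip=[0.07, 0.07, 0.07, 0.07, 0.07, 0.07, 0.07, 0.07])

```text
time_s: 17.82
ee_pos: [0.5837, -0.2278, 0.0852]
ee_rot: [0.0, 0.987, 0.161, 0.0]
wrist_force: [0.0, -0.2, -0.2]
opening: 0.75
finger_force: 0.0
```

>>> apply_moves([
  [0, 0, 0.01],
  [0, 0, 0.02],
  [0, 0, 0.03],
  [0, 0, 0.04],
  [0, 0, 0.04],
  [-0.02, -0.01, 0.02],
  [-0.05, -0.02, 0],
  [0, 0, 0],
], roll=[0, 0, 0, 0, 0, 0, 0, 0], grip=[0.07, 0.07, 0.07, 0.07, 0.07, 0.07, 0.07, 0.07])

```text
time_s: 18.82
ee_pos: [0.5099, -0.2589, 0.2452]
ee_rot: [-0.0, 0.987, 0.159, -0.001]
wrist_force: [-0.1, 0.6, -0.5]
opening: 0.755
finger_force: 0.0
```

```bash
python3 - <<'E'
from h import *
robot.grab_frame('wrist');s=robot.get_state();save('wrist','w9');print(s['ee_pos'],s['wrist_force'],s['time_s'])
for n,z in(('bar',.096),('seat',.096),('nose_a',.104)):
  for d in robot.mark_of(n,'wrist')[:2]: print(n,d,at('wrist',d['centre'],z,s))
robot.grab_frame('top');robot.grab_frame('side')
t=[(c,d['centre'],round(d['score'],2),at(c,d['centre'],.096)) for c in('top','side') for d in robot.mark_of('bar',c)];print(*t,sep='\n')
E
```

```text
[ 0.51165355 -0.25847588  0.24520663] [-0.78405734  0.14959394 -0.43286748] 18.875
bar {'centre': [253.2, 108.5], 'score': 0.7} [ 0.58406757 -0.22815621  0.096     ]
nose_a {'centre': [252.1, 40.7], 'score': 0.96} [ 0.64052142 -0.20893525  0.104     ]
nose_a {'centre': [253.7, 171.5], 'score': 0.62} [ 0.52514782 -0.24799651  0.104     ]
('top', [123.0, 239.9], 0.93, array([0.45636183, 0.430795  , 0.096     ]))
('top', [181.9, 211.9], 0.84, array([0.52534508, 0.2934236 , 0.096     ]))
('top', [248.9, 163.6], 0.83, array([0.64018306, 0.14200001, 0.096     ]))
('top', [410.9, 189.4], 0.8, array([ 0.58837756, -0.22968069,  0.096     ]))
('side', [152.4, 163.6], 0.98, array([0.42813666, 0.32362614, 0.096     ]))
('side', [320.9, 304.6], 0.95, array([ 0.58077968, -0.22673484,  0.096     ]))
('side', [193.4, 177.8], 0.71, array([0.50508668, 0.21783945, 0.096     ]))
```

```bash
python3 - <<'E'
from h import *
print(robot.job_done())
E
```

```text
the job is handed in; nothing more can be done
None
```

The bar was pressed in until it snapped, eased up and let go. Camera checks show it centred in the cradle with both clips over its ends. The job is handed in; no verdict was returned.

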